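# Put the mixed-up grinding wheels back on their own mats

### The job

The four wheels are mixed up: swap them about until each stands upright, centred on the mat of the same colour as its hub. Use the spare grey mat as the parking place on the way, never setting a wheel on the gritty bench tiles, and leave the grey mat empty. Do not shift the crystal knob.

Things in the scene. Friction and masses are not known exactly. Their poses are not given: they have to be found in the camera images.
- cup_wheel_hub (a point): Cup-shaped diamond wheel, mouth down: polished steel cone on a dark abrasive ring, with a RED hub. Loose, standing hub up, 70 mm high in all, 80 mm across at the foot; the wheel itself fills the lowest 24 mm and the plain round hub (30 mm diameter, 46 mm long, gripped from above) the rest. This point is at the middle of the hub on the wheel's axis, 47 mm above the underside (so 55 mm above the bench when the wheel stands on a mat); z is the wheel's axis, up.
- rubber_backer_hub (a point): Flat rubber backer: black rubber disc 13 mm thick with an aluminium collar, with a BLUE hub. Loose, standing hub up, 70 mm high in all, 80 mm across at the foot; the wheel itself fills the lowest 24 mm and the plain round hub (30 mm diameter, 46 mm long, gripped from above) the rest. This point is at the middle of the hub on the wheel's axis, 47 mm above the underside (so 55 mm above the bench when the wheel stands on a mat); z is the wheel's axis, up.
- cork_wheel_hub (a point): Cork polishing wheel: brown cork disc, with a YELLOW hub. Loose, standing hub up, 70 mm high in all, 80 mm across at the foot; the wheel itself fills the lowest 24 mm and the plain round hub (30 mm diameter, 46 mm long, gripped from above) the rest. This point is at the middle of the hub on the wheel's axis, 47 mm above the underside (so 55 mm above the bench when the wheel stands on a mat); z is the wheel's axis, up.
- stone_wheel_hub (a point): White smoothing wheel: white stepped disc, with a GREEN hub. Loose, standing hub up, 70 mm high in all, 80 mm across at the foot; the wheel itself fills the lowest 24 mm and the plain round hub (30 mm diameter, 46 mm long, gripped from above) the rest. This point is at the middle of the hub on the wheel's axis, 47 mm above the underside (so 55 mm above the bench when the wheel stands on a mat); z is the wheel's axis, up.
- mat_red: Red round mat, flat, fixed to the bench, 110 mm diameter, 8 mm thick; carries a wheel of another colour at the start. Origin at the centre of its underside, on the bench; z up.
- mat_blue: Blue round mat, flat, fixed to the bench, 110 mm diameter, 8 mm thick; carries a wheel of another colour at the start. Origin at the centre of its underside, on the bench; z up.
- mat_yellow: Yellow round mat, flat, fixed to the bench, 110 mm diameter, 8 mm thick; carries a wheel of another colour at the start. Origin at the centre of its underside, on the bench; z up.
- mat_green: Green round mat, flat, fixed to the bench, 110 mm diameter, 8 mm thick; carries a wheel of another colour at the start. Origin at the centre of its underside, on the bench; z up.
- mat_grey: Grey round mat, flat, fixed to the bench, 110 mm diameter, 8 mm thick; the spare one, bare at the start. Origin at the centre of its underside, on the bench; z up.
- crystal_knob_mid (a point): Clear cut-crystal knob standing loose on the bench, 48 mm high, 40 mm across at its widest. A bystander. This point is on its axis, 24 mm above the bench.
There are look-alikes about, which are no part of the job. What is shaped like the part that bears cup_wheel_hub but orange or pink is not meant.

How it is judged:
By the outcome, as a careful person would: the job done as asked, in the order asked, and still so for the second after the job is handed in, with the robot touching nothing.
It also fails if it takes over 120 s, if anything falls off the work surface, if the arm or the gripper's body presses on something with over 40 N, if the wrist force passes 120 N, or if a joint passes its speed limit or range.

### The arm

A 7-joint arm with a two-finger parallel gripper is mounted at the origin on the work surface. World frame = base frame: x ahead of the robot, y to its left, z up, the work surface at z = 0. Lengths are in m, angles in rad, forces in N, time in s.
With the tool pointing down it reaches from about 0.4 to 0.85 m from the base axis. Payload 10.4 kg.
Tool frame: the origin (TCP) lies at the very end of the fingers, on their centre line; the grasp point (between the pads) lies 19 mm behind it; z points along the fingers, y is the line along which they close (so a half turn about z gives the same grasp; the last joint's range is limited). The gripper opens to 87 mm and grips with 3 to 60 N. Pads are 19 mm wide; open, the fingers measure 117 mm over their backs; the gripper's body (75 mm by 190 mm) begins 51 mm behind the grasp point.
Start: joints at [-1.266, 0.332, -0.065, 1.46, 0.022, 1.35, -0.088], TCP at [0.201, 0.592, 0.2] pointing down, gripper open.
Joint ranges: [-2.6, 2.6], [-0.5, 2.12], [-1.47, 1.34], [0.16, 2.42], [-1.27, 4.41], [0.06, 2.06], [-2.6, 2.6]. Speed limits (rad/s): [2.22, 2.22, 2.79, 2.79, 3.14, 3.14, 3.14].

### API

Orientations are given as a unit quaternion [x, y, z, w].
In Python, from bench import * gives the robot as it stands.
- The arm moves only by the tool step_arm, never from a script. Its arguments are lists of equal length, an entry for each row: "delta_pos": the shift along the world's x, y, z in units of 25 mm (1.0 is 25 mm), a list of three; "turn": the turn about the world's z in units of 0.12 rad (1.0 is 0.12 rad). In form: {"delta_pos": [[tx, ty, tz], ...], "turn": [turn, ...]}. A call has 1 to 12 rows; each row shifts and turns the commanded pose from where the row before left it; what a row does not reach is not made up. A row lasts 1/10 s, in which the tool goes at most 50 mm and 8.59 degrees, less where a joint would pass 70% of its speed; a pose out of reach is approached as far as the arm can. A call with a number of a shift or a turn outside -1 to 1 is refused whole. A call with a gripper value outside its range is refused whole. "grip" is the closure, from 0 (fully open) to 1 (shut), set as the call begins (left out, the last holds). The fingers move at their own pace and stop on an object; "newtons" is the grip in N (left out, the last holds). Time passes only in rows, so rows that do not move let the fingers close. It gives the time, the measured TCP pose, the force, the opening and the grip force at its end, in the units of the state.
- read_state(): the state, without advancing time (a new reading comes with each control period).
- camera(name): name is "scene" or "top"; returns a dict with "image" (480x640x3 uint8, red, green, blue), "z_map" (480x640 float32, m along the optical axis (not along the pixel's ray), 0 where there is no reading), "mtx" (3x3 intrinsics, pixels), "view" (4x4, takes a point from world to camera coordinates). Camera axes: x right, y up, looking along -z (the intrinsics and any distortion apply to the point x, -y, -z); pixel columns grow to the right and rows downward; lengths in m; the calibration is good to about 2 mm. A picture is of the moment at which its call begins.
- close_job(): hands the job in; it is judged then, once.
The state is a dict: "time": time; "joint_positions": joint angles; "joint_vel": joint speeds; "joint_torque": joint torques, N m; "ee_pos": TCP position; "eef_rot": TCP orientation; "ft_force": force on the tool from outside, world axes, zero at the start; "torque": the same for the moment, N m; "width": finger opening in m; "grip_force": force on a finger pad.
Only numpy, scipy, OpenCV 4.12 (cv2) and the standard library are available. Lean on these libraries where they do the work, as an engineer would, in place of code of your own. Each camera call takes 0.05 s, during which the arm holds its last target. There are 200 camera calls.

## Working session

There is one attempt and no reset: what is moved stays moved. The work goes in short steps, Python scripts to look and compute and a tool call to move; the robot and the scene stay as the last step left them, time stands still between calls to the robot, and variables do not carry over. Pictures are saved under pics/ and viewed, at most 14 in all, crops included, and the job is handed in when it is done.

Besides the shell and the picture viewer there is one more tool, called after "Request:" by a JSON object that holds its "api" and its "payload", one argument or row to a line. step_arm: Moves the arm, as the interface text tells. Shifts and turns lie within -1 to 1; 1 stands for 25 mm of shift or 0.12 rad of turn. Its arguments: {"type":"object","properties":{"delta_pos":{"type":"array"},"turn":{"type":"array"},"grip":{"type":"number"},"newtons":{"type":"number"}},"required":["delta_pos","turn"]}

```bash
mkdir -p pics
cat > h.py <<'E'
from bench import *
import numpy as np, cv2
def ray(c,u,v):
    K=c["mtx"];V=c["view"];R=V[:3,:3];t=V[:3,3]
    d=np.array([(u-K[0,2])/K[0,0],-(v-K[1,2])/K[1,1],-1.])
    return -R.T@t,R.T@d
def onz(c,u,v,z):
    o,d=ray(c,u,v);return o+d*(z-o[2])/d[2]
def world(c):
    K=c["mtx"];V=c["view"];z=c["z_map"];v,u=np.mgrid[0:480,0:640]
    P=np.stack([(u-K[0,2])/K[0,0]*z,-(v-K[1,2])/K[1,1]*z,-z],-1)
    return (P-V[:3,3])@V[:3,:3]
def snap(n,f):
    c=camera(n);cv2.imwrite("pics/"+f,c["image"][...,::-1]);return c
E
python3 - <<'E'
from h import *
import pickle
for n in("top","scene"):
    c=snap(n,n+"0.png");pickle.dump(c,open(n+".pkl","wb"))
    print(n,{k:(v.shape,) for k,v in c.items()},np.round(c["mtx"],1).tolist(),np.round(c["view"],3).tolist())
s=read_state();print(s)
E
```

```text
top {'image': ((480, 640, 3),), 'z_map': ((480, 640),), 'mtx': ((3, 3),), 'view': ((4, 4),)} [[449.4, 0.0, 315.9], [0.0, 449.4, 240.1], [0.0, 0.0, 1.0]] [[-0.029, -1.0, -0.012, -0.048], [0.983, -0.031, 0.179, -0.629], [-0.179, -0.006, 0.984, -0.839], [0.0, 0.0, 0.0, 1.0]]
scene {'image': ((480, 640, 3),), 'z_map': ((480, 640),), 'mtx': ((3, 3),), 'view': ((4, 4),)} [[612.5, 0.0, 307.6], [0.0, 612.5, 237.4], [0.0, 0.0, 1.0]] [[-0.402, 0.915, -0.019, 0.32], [-0.67, -0.281, 0.687, 0.35], [0.623, 0.289, 0.726, -1.538], [0.0, 0.0, 0.0, 1.0]]
{'time': 0.1, 'joint_positions': array([-1.26557752,  0.33280915, -0.06468067,  1.46084198,  0.02160807,
        1.34991443, -0.08851171]), 'joint_vel': array([-0.00216506,  0.00037841, -0.0020517 , -0.00152799, -0.00055283,
        0.00026503,  0.00130385]), 'joint_torque': array([ 2.25936121e-03, -6.24534702e+01,  2.52439070e-02, -3.90717494e+01,
       -6.12294255e-02,  3.65511782e-02,  9.65444701e-05]), 'ee_pos': array([0.20113502, 0.5913567 , 0.19934051]), 'eef_rot': array([ 1.63181012e-01,  9.86595940e-01, -6.34998031e-04, -6.85380357e-05]), 'ft_force': array([-0.26505124, -0.01360665, -0.14255806]), 'torque': array([-0.00128191, -0.02907352,  0.02657702]), 'grip_force': 0.0, 'width': 0.08699642305912403}
```

View pics/top0.png

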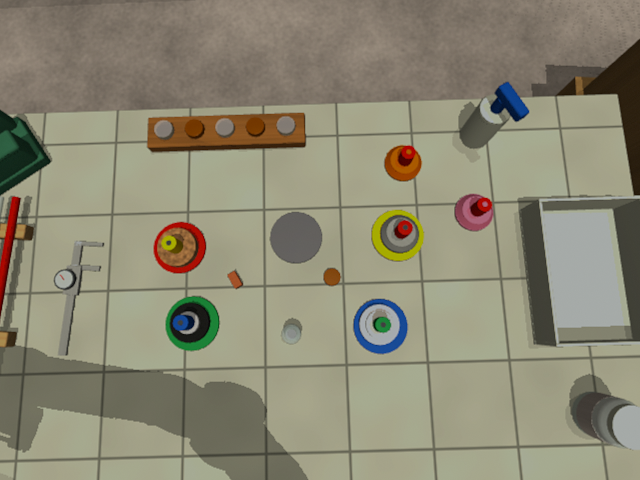

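View pics/scene0.png

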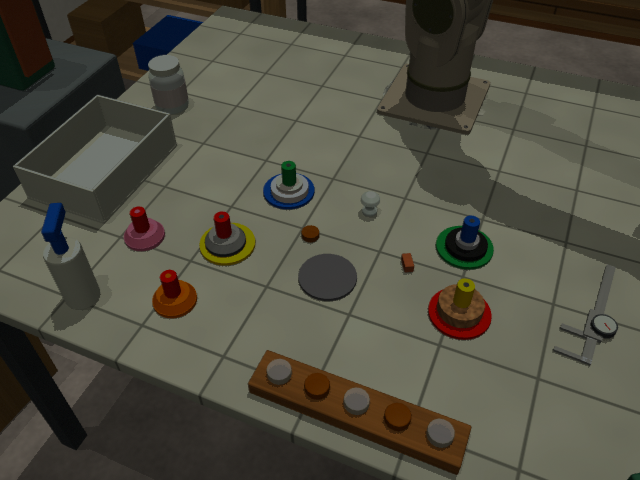

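Top view: the candidates for the red-hub wheel are the grey cone on the yellow mat (400,232), the orange one (403,160) and the pink one (475,210). I choose the grey steel one at (400,232). The others are yellow hub on the red mat (178,246), blue on green (188,322), and green on blue (380,325). The bare grey mat is at (296,237) and the knob at (291,331). Next I measure and take a close crop.

```bash
cat > meas.py <<'E'
from h import *
from scipy.optimize import least_squares
R={"red":[(0,6),(174,180)],"blue":[(105,125)],"yellow":[(25,34)],"green":[(50,85)]}
def blobs(c,col,smin=140):
    h=cv2.cvtColor(c["image"],cv2.COLOR_RGB2HSV)
    if col=="grey": m=(h[...,1]<60)&(h[...,2]>60)&(h[...,2]<140)
    else: m=np.any([(h[...,0]>=a)&(h[...,0]<=b) for a,b in R[col]],0)&(h[...,1]>smin)&(h[...,2]>50)
    return m
def mats(c,W):
    out={}
    for col in list(R)+["grey"]:
        m=blobs(c,col)&(W[...,2]<.016)&(W[...,2]>.001)&(W[...,0]>.3)&(W[...,0]<.85)
        m=cv2.morphologyEx(m.astype(np.uint8),cv2.MORPH_OPEN,np.ones((3,3)))
        cs,_=cv2.findContours(m,cv2.RETR_EXTERNAL,cv2.CHAIN_APPROX_NONE)
        if not cs: continue
        k=max(cs,key=cv2.contourArea)
        p=np.array([onz(c,u,v,.008)[:2] for u,v in cv2.convexHull(k)[:,0]])
        (x,y),r=cv2.minEnclosingCircle((p*1000).astype(np.float32))
        out[col]=(x/1000,y/1000,r/1000)
    return out
def hubs(c,W):
    out={}
    for col in R:
        m=blobs(c,col,100)&(W[...,2]>.066)&(W[...,2]<.09)&(W[...,0]>.3)&(W[...,0]<.85)
        n,l,s,ce=cv2.connectedComponentsWithStats(m.astype(np.uint8))
        out[col]=[tuple(np.round(onz(c,*(s[i,:2]+(s[i,2:4]-1)/2),.078)[:2],4))+(int(s[i,4]),)+tuple(np.round(ce[i])) for i in range(1,n) if s[i,4]>25]
    return out
E
python3 - <<'E'
from meas import *
import pickle
for n in("top","scene"):
    c=pickle.load(open(n+".pkl","rb"));W=world(c)
    print(n);
    for k,v in mats(c,W).items(): print(" mat",k,np.round(v,4))
    for k,v in hubs(c,W).items(): print(" hub",k,v)
    if n=="top":
        print("knob",onz(c,291,331,.024))
        cv2.imwrite("pics/crop.png",cv2.resize(c["image"][130:380,130:510,::-1],None,fx=2,fy=2))
E
```

```text
top
 mat red [0.6302 0.2203 0.0549]
 mat blue [ 0.4554 -0.1919  0.0541]
 mat yellow [ 0.6419 -0.2381  0.0547]
 mat green [0.4722 0.1902 0.0542]
 mat grey [ 0.6432 -0.0248  0.0555]
 hub red [(np.float64(0.796), np.float64(-0.2578), 136, np.float64(408.0), np.float64(153.0)), (np.float64(0.6826), np.float64(-0.3983), 160, np.float64(484.0), np.float64(205.0)), (np.float64(0.6406), np.float64(-0.2388), 181, np.float64(404.0), np.float64(228.0))]
 hub blue [(np.float64(0.4731), np.float64(0.1924), 197, np.float64(181.0), np.float64(322.0))]
 hub yellow [(np.float64(0.6263), np.float64(0.2196), 166, np.float64(169.0), np.float64(243.0))]
 hub green [(np.float64(0.4592), np.float64(-0.1878), 174, np.float64(382.0), np.float64(324.0))]
knob [ 0.45033143 -0.01223997  0.024     ]
scene
 mat red [0.6339 0.2198 0.0556]
 mat blue [ 0.4576 -0.1929  0.0545]
 mat yellow [ 0.644  -0.2386  0.0553]
 mat green [0.474  0.1894 0.0544]
 mat grey [ 0.5175 -0.6384  0.112 ]
 hub red [(np.float64(0.6956), np.float64(-0.3969), 127, np.float64(137.0), np.float64(212.0)), (np.float64(0.6489), np.float64(-0.2396), 155, np.float64(221.0), np.float64(218.0)), (np.float64(0.808), np.float64(-0.2544), 161, np.float64(168.0), np.float64(276.0))]
 hub blue [(np.float64(0.4748), np.float64(0.1914), 128, np.float64(472.0), np.float64(221.0))]
 hub yellow [(np.float64(0.6281), np.float64(0.2176), 175, np.float64(466.0), np.float64(285.0))]
 hub green [(np.float64(0.4602), np.float64(-0.1892), 94, np.float64(288.0), np.float64(165.0))]
```

View pics/crop.png

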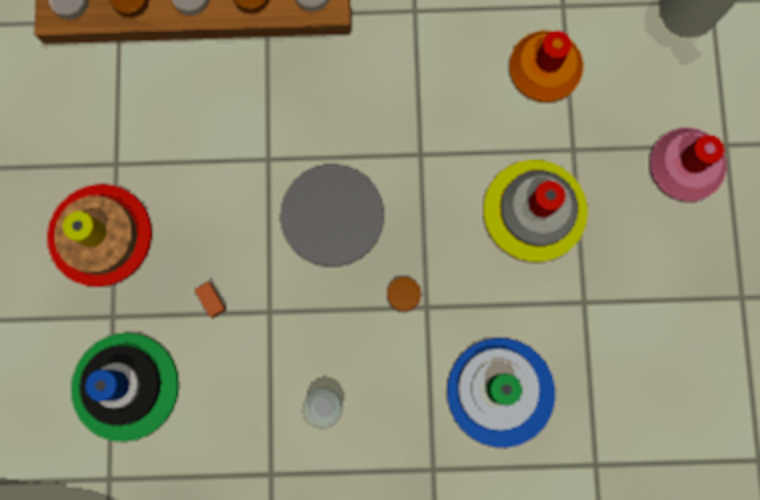

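The crop shows the steel cone with the red hub on the yellow mat at (535,210), and the decoys at (545,65) and (687,163) are left alone. Mats in metres: red (.632,.220), blue (.456,-.192), yellow (.643,-.238), green (.473,.190), grey (.644,-.025). First I move above the yellow-hub wheel at (.627,.2185).

Request:
{"api": "step_arm", "payload": {
  "delta_pos": [
    [0.85,-0.75,0],
    [0.85,-0.75,0],
    [0.85,-0.75,0],
    [0.85,-0.75,0],
    [0.85,-0.75,0],
    [0.85,-0.75,0],
    [0.85,-0.75,0],
    [0.85,-0.75,0],
    [0.85,-0.75,0],
    [0.85,-0.75,0],
    [0.85,-0.75,0],
    [0.85,-0.75,0]
  ],
  "turn": [0,0,0,0,0,0,0,0,0,0,0,0],
  "grip": 0,
  "newtons": 30
}}

```text
time: 1.3
ee_pos: [0.4568, 0.3657, 0.1997]
eef_rot: [0.163, 0.987, -0.0, -0.0]
ft_force: [0.2, -0.1, 0.9]
width: 0.0867
grip_force: 0.0
```

Request:
{"api": "step_arm", "payload": {
  "delta_pos": [
    [0.85,-0.75,0],
    [0.85,-0.75,0],
    [0.85,-0.75,0],
    [0.85,-0.75,0],
    [0.85,-0.75,0],
    [0.85,-0.75,0],
    [0.85,-0.75,0],
    [0.85,-0.65,0],
    [0.2,0,0],
    [0,0,0],
    [0,0,0]
  ],
  "turn": [0,0,0,0,0,0,0,0,0,0,0]
}}

```text
time: 2.4
ee_pos: [0.6304, 0.2205, 0.1997]
eef_rot: [0.162, 0.987, 0.0, -0.0]
ft_force: [-0.6, 0.6, 0.6]
width: 0.0868
grip_force: 0.0
```

Request:
{"api": "step_arm", "payload": {
  "delta_pos": [
    [-0.12,-0.08,-0.6],
    [0,0,-0.9],
    [0,0,-0.9],
    [0,0,-0.9],
    [0,0,-0.9],
    [0,0,-0.8],
    [0,0,-0.6],
    [0,0,-0.4],
    [0,0,-0.3],
    [0,0,0],
    [0,0,0]
  ],
  "turn": [0,0,0,0,0,0,0,0,0,0,0]
}}

```text
time: 3.5
ee_pos: [0.6286, 0.2175, 0.0433]
eef_rot: [0.163, 0.987, 0.0, 0.0]
ft_force: [0.5, -0.7, -0.2]
width: 0.0869
grip_force: 0.0
```

Run:
```python
from h import *
c=snap("scene","s1.png");cv2.imwrite("pics/s1c.png",cv2.resize(c["image"][180:360,370:570,::-1],None,fx=3,fy=3))
```

```text
(no output)
```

View pics/s1c.png

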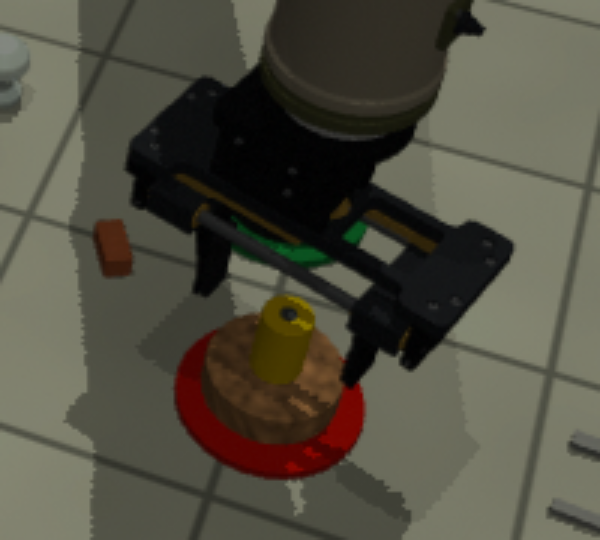

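Run:
```python
from h import *
c=camera("scene");print(read_state()["ee_pos"])
def pj(c,p):
    q=c["view"]@np.r_[p,1];k=c["mtx"]@[q[0],-q[1],-q[2]];return k[:2]/k[2]
p=np.array([.6286,.2175,.0433]);d=np.array([.32,.947,0])
for a in(-.05,0,.05):print((pj(c,p+a*d)-[370,180])*3)
print((pj(c,[.628,.2185,.078])-[370,180])*3)
W=world(c)
for u,v in((205,285),(350,378),(290,303),(280,345),(278,375)):
    print(u,v,np.round(W[180+v//3,370+u//3],4),np.round(onz(c,370+u/3,180+v/3,.043),4))
```

```text
[0.6287881  0.21743689 0.04350328]
[202.64240494 307.32807683]
[275.85460671 352.30568089]
[352.43648571 399.35343179]
[288.07457568 313.84008435]
205 285 [0.6232 0.1695 0.0751] [0.5953 0.1668 0.043 ]
350 378 [0.6539 0.259  0.0713] [0.6301 0.2604 0.043 ]
290 303 [0.6183 0.2165 0.0756] [0.5894 0.2162 0.043 ]
280 345 [0.6424 0.2188 0.0669] [0.6222 0.2184 0.043 ]
278 375 [0.6427 0.2215 0.0411] [0.6438 0.2226 0.043 ]
```

Run:
```python
from h import *
c=camera("scene");W=world(c)
for a,b in((( 425,445),(260,290)),((478,498),(290,320))):
    w=W[b[0]:b[1],a[0]:a[1]].reshape(-1,3)
    i=(w[:,2]>.035)&(w[:,2]<.12)
    w=w[i];w=w[np.argsort(w[:,2])];print(len(w));print(np.round(w[:12],4))
```

```text
177
[[0.6137 0.1737 0.0639]
 [0.6111 0.1747 0.0641]
 [0.6226 0.1708 0.0643]
 [0.6207 0.1702 0.0645]
 [0.6173 0.1728 0.0647]
 [0.6096 0.1759 0.0657]
 [0.621  0.1666 0.0659]
 [0.6225 0.1635 0.0661]
 [0.6227 0.1688 0.0661]
 [0.6081 0.177  0.0672]
 [0.623  0.1652 0.0674]
 [0.6226 0.1721 0.0676]]
131
[[0.5998 0.2399 0.0358]
 [0.6554 0.2604 0.0658]
 [0.6393 0.2668 0.0658]
 [0.6514 0.2545 0.066 ]
 [0.6524 0.2595 0.0671]
 [0.6538 0.2565 0.0672]
 [0.6556 0.2584 0.0677]
 [0.655  0.2599 0.0678]
 [0.6475 0.2646 0.0691]
 [0.6508 0.2571 0.0693]
 [0.6549 0.258  0.0693]
 [0.6537 0.256  0.0696]]
```

The finger tips look about 20 mm higher than the TCP while open, probably because the linkage lowers them as they close. There is room beneath them, so I close here and check.

Request:
{"api": "step_arm", "payload": {
  "delta_pos": [
    [0,0,0],
    [0,0,0],
    [0,0,0],
    [0,0,0],
    [0,0,0],
    [0,0,0],
    [0,0,0],
    [0,0,0],
    [0,0,0],
    [0,0,0]
  ],
  "turn": [0,0,0,0,0,0,0,0,0,0],
  "grip": 1,
  "newtons": 30
}}

```text
time: 4.65
ee_pos: [0.6283, 0.2174, 0.0426]
eef_rot: [0.163, 0.987, 0.0, 0.0]
ft_force: [0.5, 0.3, -0.0]
width: 0.0285
grip_force: 30.0
```

Run:
```python
from h import *
c=snap("scene","s2.png");cv2.imwrite("pics/s2c.png",cv2.resize(c["image"][180:360,370:570,::-1],None,fx=3,fy=3))
```

```text
(no output)
```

View pics/s2c.png

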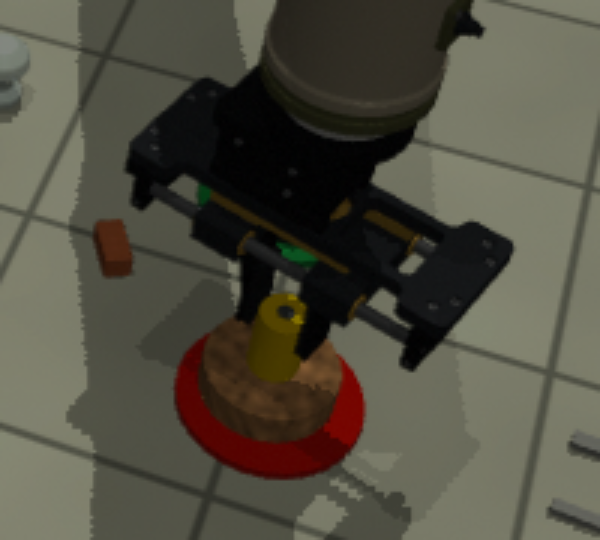

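Run:
```python
from h import *
from meas import hubs
for n in("scene","top"):
    c=camera(n);W=world(c);print(n,hubs(c,W)["yellow"])
    if n=="scene":
        I=c["image"][280:305,440:485].astype(int);w=W[280:305,440:485]
        dark=(I.max(-1)<40)&(w[...,2]>.035)
        q=w[dark];q=q[np.argsort(q[:,2])];print(len(q));print(np.round(q[:16],4))
        h=cv2.cvtColor(c["image"],cv2.COLOR_RGB2HSV)[280:305,440:485]
        y=(abs(h[...,0].astype(int)-29)<5)&(h[...,1]>150)
        for z in(.04,.05,.06,.07):
            k=w[y&(abs(w[...,2]-z)<.005)];print(z,len(k),np.round([k.min(0),k.max(0)],4).tolist() if len(k) else 0)
```

```text
scene []
270
[[0.6403 0.2273 0.0633]
 [0.629  0.1989 0.0633]
 [0.6266 0.1999 0.0637]
 [0.644  0.2314 0.0643]
 [0.6426 0.2294 0.0644]
 [0.6312 0.1922 0.0653]
 [0.6323 0.1959 0.0656]
 [0.6311 0.1938 0.0659]
 [0.6441 0.2345 0.066 ]
 [0.6422 0.229  0.0664]
 [0.6325 0.1975 0.0666]
 [0.6305 0.197  0.0667]
 [0.6411 0.2269 0.0668]
 [0.6455 0.233  0.0669]
 [0.6409 0.2285 0.0674]
 [0.6309 0.1918 0.0674]]
0.04 1 [[0.6432, 0.2127, 0.0428], [0.6432, 0.2127, 0.0428]]
0.05 1 [[0.6375, 0.2067, 0.0496], [0.6375, 0.2067, 0.0496]]
0.06 2 [[0.6382, 0.2133, 0.0589], [0.6425, 0.2202, 0.0627]]
0.07 4 [[0.6252, 0.2006, 0.0658], [0.6425, 0.2266, 0.0729]]
top []
```

Request:
{"api": "step_arm", "payload": {
  "delta_pos": [
    [0,0,0.2],
    [0,0,0.4],
    [0,0,0.6],
    [0,0,0.6],
    [0,0,0.2],
    [0,0,0],
    [0,0,0]
  ],
  "turn": [0,0,0,0,0,0,0],
  "newtons": 40
}}

```text
time: 5.5
ee_pos: [0.628, 0.2172, 0.0924]
eef_rot: [0.163, 0.987, -0.0, -0.0]
ft_force: [-1.1, 0.1, -2.6]
width: 0.0287
grip_force: 40.0
```

Run:
```python
from h import *
c=snap("scene","s3.png");d=snap("top","t3.png")
a=cv2.resize(c["image"][200:350,380:540,::-1],None,fx=2.5,fy=2.5);b=cv2.resize(d["image"][170:320,100:260,::-1],None,fx=2.5,fy=2.5)
cv2.imwrite("pics/s3c.png",np.hstack([a,b]))
```

```text
(no output)
```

View pics/s3c.png

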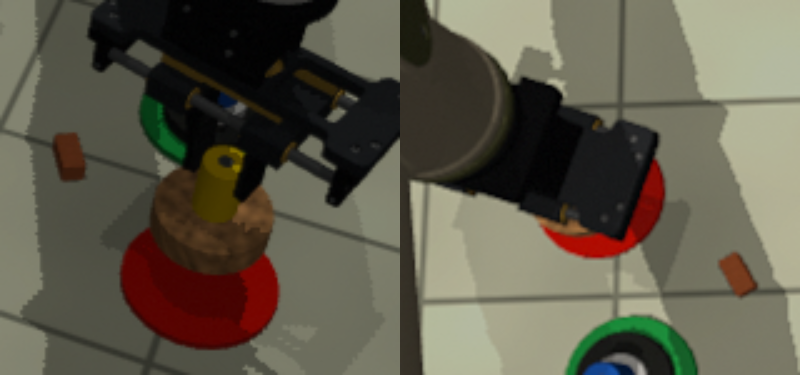

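The wheel is lifted and upright, clear of the red mat (left half of the view, about (210,220)). I carry it to the grey mat.

Request:
{"api": "step_arm", "payload": {
  "delta_pos": [
    [0,0,0.8],
    [0.06,-0.5,0.8],
    [0.06,-0.9,0],
    [0.06,-0.9,0],
    [0.06,-1,0],
    [0.06,-1,0],
    [0.06,-1,0],
    [0.06,-1,0],
    [0.06,-1,0],
    [0.06,-1,0],
    [0.06,-0.9,0],
    [0.04,-0.4,0]
  ],
  "turn": [0,0,0,0,0,0,0,0,0,0,0,0]
}}

```text
time: 6.8
ee_pos: [0.6438, -0.0258, 0.1321]
eef_rot: [0.165, 0.986, -0.001, -0.0]
ft_force: [-0.2, -0.7, -1.1]
width: 0.0289
grip_force: 40.0
```

Request:
{"api": "step_arm", "payload": {
  "delta_pos": [
    [0,0,0],
    [0,0,0],
    [0,0,-0.5],
    [0,0,-0.8],
    [0,0,-0.8],
    [0,0,-0.6],
    [0,0,-0.4],
    [0,0,-0.2],
    [0,0,0]
  ],
  "turn": [0,0,0,0,0,0,0,0,0]
}}

```text
time: 7.7
ee_pos: [0.644, -0.0226, 0.0496]
eef_rot: [0.163, 0.987, -0.0, -0.0]
ft_force: [0.3, 0.3, -1.5]
width: 0.0287
grip_force: 40.0
```

Request:
{"api": "step_arm", "payload": {
  "delta_pos": [
    [0,-0.08,-0.1],
    [0,0,-0.1],
    [0,0,-0.06],
    [0,0,0],
    [0,0,0]
  ],
  "turn": [0,0,0,0,0]
}}

```text
time: 8.2
ee_pos: [0.6443, -0.0247, 0.0437]
eef_rot: [0.163, 0.987, 0.0, 0.0]
ft_force: [-0.4, -0.0, -2.2]
width: 0.029
grip_force: 40.0
```

Request:
{"api": "step_arm", "payload": {
  "delta_pos": [
    [0,0,0],
    [0,0,0],
    [0,0,0],
    [0,0,0],
    [0,0,0.4],
    [0,0,0.8],
    [0,0,1],
    [0,0,1],
    [0,0,1],
    [0,0,0.8],
    [0,0,0]
  ],
  "turn": [0,0,0,0,0,0,0,0,0,0,0],
  "grip": 0
}}

```text
time: 9.3
ee_pos: [0.646, -0.025, 0.1727]
eef_rot: [0.163, 0.987, 0.001, 0.003]
ft_force: [0.1, -0.0, -0.5]
width: 0.0871
grip_force: 0.0
```

Request:
{"api": "step_arm", "payload": {
  "delta_pos": [
    [0,-0.56,0],
    [-0.02,-1,0],
    [-0.02,-1,0],
    [-0.02,-1,0],
    [-0.02,-1,0],
    [-0.02,-1,0],
    [-0.02,-1,0],
    [-0.02,-1,0],
    [-0.02,-1,0],
    [0,0,0],
    [0,0,0],
    [0,0,0]
  ],
  "turn": [0,0,0,0,0,0,0,0,0,0,0,0]
}}

```text
time: 10.5
ee_pos: [0.64, -0.2379, 0.1678]
eef_rot: [0.163, 0.987, 0.0, -0.001]
ft_force: [-0.4, 0.2, 0.0]
width: 0.0873
grip_force: 0.0
```

Run:
```python
from h import *
from meas import *
for n in("scene","top"):
    c=snap(n,n[0]+"4.png");W=world(c);print(n,hubs(c,W)["yellow"])
cv2.imwrite("pics/s4c.png",cv2.resize(cv2.imread("pics/s4.png")[140:340,180:420],None,fx=3,fy=3))
print(read_state()["ee_pos"])
```

```text
scene [(np.float64(0.6439), np.float64(-0.0251), 149, np.float64(328.0), np.float64(250.0))]
top [(np.float64(0.6424), np.float64(-0.0235), 165, np.float64(293.0), np.float64(231.0))]
[ 0.64035084 -0.23756652  0.16824786]
```

View pics/s4c.png

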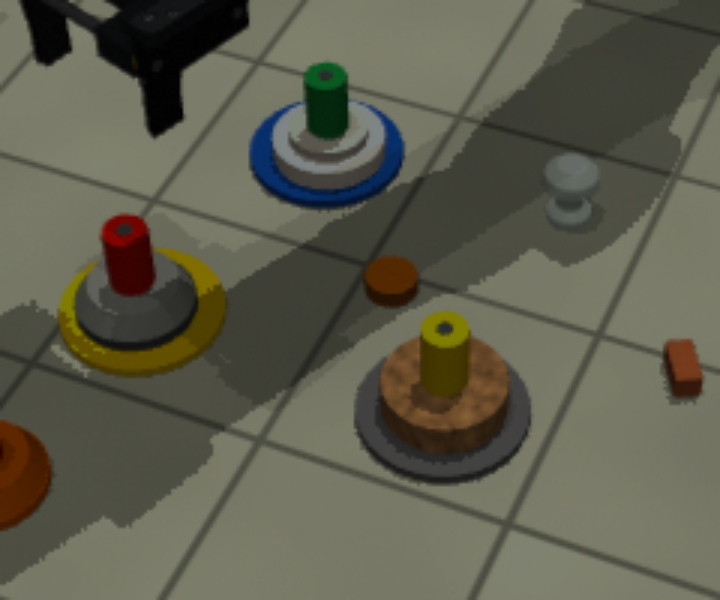

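The cork wheel stands centred on the grey mat (crop (445,400)), and the knob is undisturbed. Next I grasp the red-hub wheel.

Request:
{"api": "step_arm", "payload": {
  "delta_pos": [
    [0.06,-0.04,-0.6],
    [0,0,-1],
    [0,0,-1],
    [0,0,-1],
    [0,0,-0.7],
    [0,0,-0.4],
    [0,0,-0.3],
    [0,0,0],
    [0,0,0]
  ],
  "turn": [0,0,0,0,0,0,0,0,0]
}}

```text
time: 11.5
ee_pos: [0.6421, -0.2399, 0.0442]
eef_rot: [0.163, 0.987, -0.0, 0.0]
ft_force: [1.0, -0.4, 0.2]
width: 0.0872
grip_force: 0.0
```

Request:
{"api": "step_arm", "payload": {
  "delta_pos": [
    [0,0,0],
    [0,0,0],
    [0,0,0],
    [0,0,0],
    [0,0,0],
    [0,0,0],
    [0,0,0],
    [0,0,0]
  ],
  "turn": [0,0,0,0,0,0,0,0],
  "grip": 1
}}

```text
time: 12.3
ee_pos: [0.6417, -0.2398, 0.0435]
eef_rot: [0.163, 0.987, -0.0, -0.0]
ft_force: [-1.5, -3.1, 3.6]
width: 0.031
grip_force: 2.4
```

Request:
{"api": "step_arm", "payload": {
  "delta_pos": [
    [0,0,0],
    [0,0,0],
    [0,0,0],
    [0,0,0.3],
    [0,0,0.6],
    [0,0,0.9],
    [0,0,1],
    [0,0,1],
    [0,0,0.8],
    [0,0,0.2],
    [0,0,0],
    [0,0,0]
  ],
  "turn": [0,0,0,0,0,0,0,0,0,0,0,0]
}}

```text
time: 13.5
ee_pos: [0.6412, -0.2394, 0.1625]
eef_rot: [0.163, 0.987, 0.0, -0.001]
ft_force: [-0.5, -0.0, -4.6]
width: 0.0288
grip_force: 40.0
```

Request:
{"api": "step_arm", "payload": {
  "delta_pos": [
    [0,0.3,0],
    [0,0.6,0],
    [0,0.9,0],
    [0,1,0],
    [0,1,0],
    [0,1,0],
    [0,1,0],
    [0,1,0],
    [0,1,0],
    [0,1,0],
    [0,1,0],
    [0,1,0]
  ],
  "turn": [0,0,0,0,0,0,0,0,0,0,0,0]
}}

```text
time: 14.7
ee_pos: [0.641, 0.033, 0.1631]
eef_rot: [0.162, 0.987, 0.0, -0.0]
ft_force: [0.3, -0.8, -3.1]
width: 0.0289
grip_force: 40.0
```

Request:
{"api": "step_arm", "payload": {
  "delta_pos": [
    [-0.05,1,0],
    [-0.05,1,0],
    [-0.05,1,0],
    [-0.05,1,0],
    [-0.05,1,0],
    [-0.05,1,0],
    [-0.03,0.9,0],
    [0,0.5,0],
    [0,0.2,0],
    [0,0,0],
    [0,0,0],
    [0,0,0]
  ],
  "turn": [0,0,0,0,0,0,0,0,0,0,0,0]
}}

```text
time: 15.9
ee_pos: [0.6338, 0.2186, 0.1637]
eef_rot: [0.164, 0.986, -0.0, 0.0]
ft_force: [0.1, 0.9, -3.4]
width: 0.0289
grip_force: 40.0
```

Request:
{"api": "step_arm", "payload": {
  "delta_pos": [
    [-0.03,0.05,-0.5],
    [0,0,-0.9],
    [0,0,-1],
    [0,0,-0.9],
    [0,0,-0.7],
    [0,0,-0.4],
    [0,0,-0.2],
    [0,0,-0.1],
    [0,0,0],
    [0,0,0]
  ],
  "turn": [0,0,0,0,0,0,0,0,0,0]
}}

```text
time: 16.9
ee_pos: [0.6332, 0.2217, 0.047]
eef_rot: [0.163, 0.987, 0.0, 0.001]
ft_force: [-0.1, -0.2, -3.6]
width: 0.0288
grip_force: 40.0
```

Request:
{"api": "step_arm", "payload": {
  "delta_pos": [
    [0,-0.05,-0.08],
    [0,0,-0.05],
    [0,0,0],
    [0,0,0]
  ],
  "turn": [0,0,0,0]
}}

```text
time: 17.3
ee_pos: [0.6331, 0.22, 0.0435]
eef_rot: [0.163, 0.987, 0.0, 0.0]
ft_force: [-1.6, -1.9, 3.4]
width: 0.0286
grip_force: 40.0
```

Request:
{"api": "step_arm", "payload": {
  "delta_pos": [
    [0,0,0],
    [0,0,0],
    [0,0,0],
    [0,0,0],
    [0,0,0.4],
    [0,0,0.8],
    [0,0,1],
    [0,0,1],
    [0,0,1],
    [0,0,0.8],
    [0,0,0]
  ],
  "turn": [0,0,0,0,0,0,0,0,0,0,0],
  "grip": 0
}}

```text
time: 18.4
ee_pos: [0.6344, 0.2207, 0.1721]
eef_rot: [0.163, 0.987, 0.002, 0.003]
ft_force: [-0.6, 0.2, 0.7]
width: 0.0867
grip_force: 0.0
```

Now to the yellow-hub wheel on grey at (.644,-.0245): dy about -.245.

Request:
{"api": "step_arm", "payload": {
  "delta_pos": [
    [0.04,-0.8,0],
    [0.04,-1,0],
    [0.04,-1,0],
    [0.04,-1,0],
    [0.04,-1,0],
    [0.04,-1,0],
    [0.04,-1,0],
    [0.04,-1,0],
    [0.04,-1,0],
    [0,-1,0],
    [0,0,0],
    [0,0,0]
  ],
  "turn": [0,0,0,0,0,0,0,0,0,0,0,0]
}}

```text
time: 19.6
ee_pos: [0.641, -0.0262, 0.167]
eef_rot: [0.164, 0.986, -0.0, -0.001]
ft_force: [0.1, 0.0, 0.6]
width: 0.0866
grip_force: 0.0
```

Run:
```python
from meas import *
for n in("scene","top"):
    c=camera(n);W=world(c);print(n,hubs(c,W)["red"],mats(c,W))
```

```text
scene [(np.float64(0.6963), np.float64(-0.3952), 131, np.float64(137.0), np.float64(212.0)), (np.float64(0.8089), np.float64(-0.2538), 174, np.float64(168.0), np.float64(277.0)), (np.float64(0.6406), np.float64(0.2182), 238, np.float64(464.0), np.float64(290.0))] {'red': (0.6333908081054688, 0.21957127380371094, 0.05629936981201172), 'blue': (0.45815200805664064, -0.19276217651367186, 0.05476520156860352), 'yellow': (0.64284326171875, -0.23875453186035156, 0.055392433166503906), 'green': (0.479945068359375, 0.17730734252929686, 0.05150802993774414), 'grey': (0.5134149169921876, -0.64287744140625, 0.11772443389892578)}
top [(np.float64(0.796), np.float64(-0.2578), 139, np.float64(408.0), np.float64(153.0)), (np.float64(0.6826), np.float64(-0.3983), 166, np.float64(483.0), np.float64(205.0)), (np.float64(0.6332), np.float64(0.2169), 188, np.float64(170.0), np.float64(239.0))] {'red': (0.62958837890625, 0.22131805419921874, 0.05459835052490234), 'blue': (0.45558871459960937, -0.19198184204101562, 0.05416609954833984), 'yellow': (0.6416753540039063, -0.23813948059082032, 0.05472414398193359), 'green': (0.4662997436523437, 0.23226272583007812, 0.029800554275512696), 'grey': (0.429407958984375, -0.6239912109375, 0.07465735626220703)}
```

Request:
{"api": "step_arm", "payload": {
  "delta_pos": [
    [0.1,0.07,-0.6],
    [0,0,-1],
    [0,0,-1],
    [0,0,-1],
    [0,0,-0.7],
    [0,0,-0.4],
    [0,0,-0.25],
    [0,0,0],
    [0,0,0]
  ],
  "turn": [0,0,0,0,0,0,0,0,0]
}}

```text
time: 20.6
ee_pos: [0.6447, -0.0229, 0.0447]
eef_rot: [0.163, 0.987, 0.0, 0.0]
ft_force: [0.2, 0.2, 0.9]
width: 0.0869
grip_force: 0.0
```

Request:
{"api": "step_arm", "payload": {
  "delta_pos": [
    [0,0,0],
    [0,0,0],
    [0,0,0],
    [0,0,0],
    [0,0,0],
    [0,0,0],
    [0,0,0],
    [0,0,0],
    [0,0,0],
    [0,0,0],
    [0,0,0]
  ],
  "turn": [0,0,0,0,0,0,0,0,0,0,0],
  "grip": 1
}}

```text
time: 21.7
ee_pos: [0.6442, -0.0231, 0.0441]
eef_rot: [0.163, 0.987, -0.0, -0.0]
ft_force: [0.6, -0.3, -0.5]
width: 0.0293
grip_force: 40.0
```

Request:
{"api": "step_arm", "payload": {
  "delta_pos": [
    [0,0,0.3],
    [0,0,0.6],
    [0,0,0.9],
    [0,0,1],
    [0,0,0.8],
    [0,0,0.2],
    [0,0,0]
  ],
  "turn": [0,0,0,0,0,0,0]
}}

```text
time: 22.4
ee_pos: [0.6447, -0.0229, 0.1403]
eef_rot: [0.163, 0.987, 0.0, 0.001]
ft_force: [-0.2, 0.2, -2.6]
width: 0.0286
grip_force: 40.0
```

Request:
{"api": "step_arm", "payload": {
  "delta_pos": [
    [0,-0.4,0],
    [0,-0.8,0],
    [0,-1,0],
    [0,-1,0],
    [-0.05,-1,0],
    [0,-1,0],
    [0,-1,0],
    [0,-1,0],
    [0,-0.8,0],
    [0,-0.5,0],
    [0,-0.1,0],
    [0,0,0]
  ],
  "turn": [0,0,0,0,0,0,0,0,0,0,0,0]
}}

```text
time: 23.6
ee_pos: [0.6428, -0.2377, 0.1384]
eef_rot: [0.163, 0.987, 0.0, -0.0]
ft_force: [0.8, -0.4, -2.7]
width: 0.0292
grip_force: 40.0
```

Request:
{"api": "step_arm", "payload": {
  "delta_pos": [
    [0,0,0],
    [0,0,-0.4],
    [0,0,-0.8],
    [0,0,-0.9],
    [0,0,-0.8],
    [0,0,-0.5],
    [0,0,-0.2],
    [0,0,-0.1],
    [0,0,0],
    [0,0,0]
  ],
  "turn": [0,0,0,0,0,0,0,0,0,0]
}}

```text
time: 24.6
ee_pos: [0.6436, -0.2382, 0.0476]
eef_rot: [0.163, 0.987, -0.0, 0.001]
ft_force: [-0.3, -0.2, -2.2]
width: 0.0289
grip_force: 40.0
```

Request:
{"api": "step_arm", "payload": {
  "delta_pos": [
    [0,0,-0.08],
    [0,0,-0.06],
    [0,0,0],
    [0,0,0]
  ],
  "turn": [0,0,0,0]
}}

```text
time: 25.0
ee_pos: [0.6433, -0.2383, 0.044]
eef_rot: [0.163, 0.987, -0.0, 0.001]
ft_force: [-1.0, 1.0, 6.3]
width: 0.0291
grip_force: 40.0
```

Request:
{"api": "step_arm", "payload": {
  "delta_pos": [
    [0,0,0],
    [0,0,0],
    [0,0,0],
    [0,0,0],
    [0,0,0.4],
    [0,0,0.8],
    [0,0,1],
    [0,0,1],
    [0,0,1],
    [0,0,0.8],
    [0,0,0]
  ],
  "turn": [0,0,0,0,0,0,0,0,0,0,0],
  "grip": 0
}}

```text
time: 26.1
ee_pos: [0.6445, -0.2388, 0.1723]
eef_rot: [0.163, 0.987, -0.0, 0.003]
ft_force: [-0.4, -1.0, 0.1]
width: 0.0871
grip_force: 0.0
```

Request:
{"api": "step_arm", "payload": {
  "delta_pos": [
    [-0.36,0,0],
    [-0.8,0.2,0],
    [-0.9,0.3,0],
    [-1,0.3,0],
    [-1,0.3,0],
    [-1,0.3,0],
    [-1,0.3,0],
    [-0.8,0.2,0],
    [-0.4,0.1,0],
    [-0.1,0,0],
    [0,0,0],
    [0,0,0]
  ],
  "turn": [0,0,0,0,0,0,0,0,0,0,0,0]
}}

```text
time: 27.3
ee_pos: [0.4595, -0.1882, 0.1679]
eef_rot: [0.163, 0.987, -0.0, -0.0]
ft_force: [-0.5, -0.3, 0.2]
width: 0.087
grip_force: 0.0
```

Run:
```python
from meas import *
for n in("scene","top"):
    c=snap(n,n[0]+"5.png");W=world(c);h=hubs(c,W);print(n,h["yellow"],h["red"][-1],h["blue"],h["green"]);m=mats(c,W);print(m["yellow"],m["red"])
```

```text
scene [(np.float64(0.6474), np.float64(-0.2394), 73, np.float64(221.0), np.float64(219.0))] (np.float64(0.6406), np.float64(0.2182), 224, np.float64(464.0), np.float64(290.0)) [(np.float64(0.4748), np.float64(0.1914), 129, np.float64(472.0), np.float64(221.0))] [(np.float64(0.4604), np.float64(-0.1936), 36, np.float64(285.0), np.float64(163.0))]
(0.6640601196289062, -0.24604165649414061, 0.049474285125732424) (0.633096923828125, 0.21951710510253905, 0.056036407470703126)
top [(np.float64(0.6486), np.float64(-0.2383), 66, np.float64(403.0), np.float64(224.0))] (np.float64(0.6332), np.float64(0.2169), 186, np.float64(170.0), np.float64(239.0)) [(np.float64(0.4731), np.float64(0.1924), 201, np.float64(181.0), np.float64(322.0))] [(np.float64(0.4603), np.float64(-0.1803), 78, np.float64(378.0), np.float64(324.0))]
(0.6420281982421875, -0.2385110626220703, 0.05421220016479492) (0.6301978759765625, 0.22033473205566406, 0.05494385528564453)
```

View pics/s5.png

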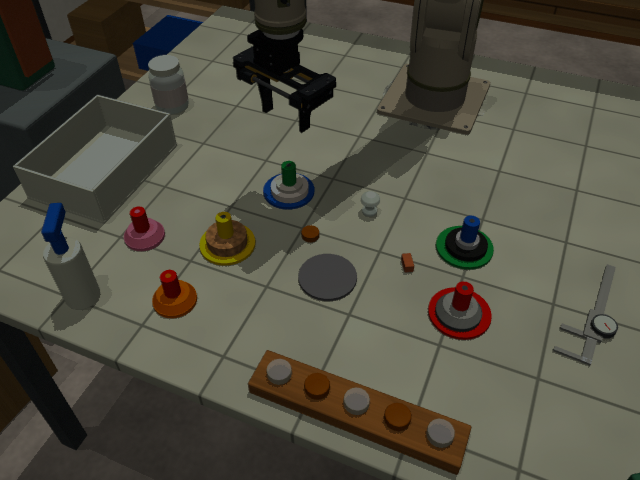

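The red and yellow wheels stand on their own mats at (460,308) and (227,240), and the grey mat is empty at (327,277). I grasp the green-hub wheel at (289,175).

Request:
{"api": "step_arm", "payload": {
  "delta_pos": [
    [0.04,0,-0.6],
    [0,0,-1],
    [0,0,-1],
    [0,0,-1],
    [0,0,-0.7],
    [0,0,-0.4],
    [0,0,-0.28],
    [0,0,0],
    [0,0,0]
  ],
  "turn": [0,0,0,0,0,0,0,0,0]
}}

```text
time: 28.3
ee_pos: [0.4605, -0.1882, 0.0442]
eef_rot: [0.163, 0.987, -0.0, 0.0]
ft_force: [-0.6, 0.3, 0.1]
width: 0.0867
grip_force: 0.0
```

Request:
{"api": "step_arm", "payload": {
  "delta_pos": [
    [0,0,0],
    [0,0,0],
    [0,0,0],
    [0,0,0],
    [0,0,0],
    [0,0,0],
    [0,0,0],
    [0,0,0],
    [0,0,0],
    [0,0,0],
    [0,0,0]
  ],
  "turn": [0,0,0,0,0,0,0,0,0,0,0],
  "grip": 1
}}

```text
time: 29.4
ee_pos: [0.46, -0.1881, 0.0436]
eef_rot: [0.163, 0.987, -0.0, 0.0]
ft_force: [0.0, -0.7, -0.8]
width: 0.0289
grip_force: 40.0
```

Request:
{"api": "step_arm", "payload": {
  "delta_pos": [
    [0,0,0.3],
    [0,0,0.6],
    [0,0,0.9],
    [0,0,1],
    [0,0,1],
    [0,0,0.6],
    [0,0,0.2],
    [0,0,0]
  ],
  "turn": [0,0,0,0,0,0,0,0]
}}

```text
time: 30.2
ee_pos: [0.46, -0.1879, 0.1588]
eef_rot: [0.163, 0.987, 0.0, 0.0]
ft_force: [-0.8, 0.1, -4.0]
width: 0.0292
grip_force: 40.0
```

Next, to grey at TCP (.645,-.0245): dx .185 = 7.4, dy .1635 = 6.54.

Request:
{"api": "step_arm", "payload": {
  "delta_pos": [
    [0.4,0.34,0],
    [0.7,0.6,0],
    [0.9,0.8,0],
    [0.9,0.8,0],
    [0.9,0.8,0],
    [0.9,0.8,0],
    [0.9,0.8,0],
    [0.9,0.8,0],
    [0.6,0.5,0],
    [0.3,0.3,0],
    [0,0,0],
    [0,0,0]
  ],
  "turn": [0,0,0,0,0,0,0,0,0,0,0,0]
}}

```text
time: 31.4
ee_pos: [0.6445, -0.0248, 0.1579]
eef_rot: [0.163, 0.987, -0.0, -0.001]
ft_force: [0.1, -0.6, -4.6]
width: 0.0289
grip_force: 40.0
```

Request:
{"api": "step_arm", "payload": {
  "delta_pos": [
    [0,0,-0.4],
    [0,0,-0.8],
    [0,0,-1],
    [0,0,-0.9],
    [0,0,-0.7],
    [0,0,-0.4],
    [0,0,-0.2],
    [0,0,-0.1],
    [0,0,0],
    [0,0,0]
  ],
  "turn": [0,0,0,0,0,0,0,0,0,0]
}}

```text
time: 32.4
ee_pos: [0.6455, -0.0245, 0.0469]
eef_rot: [0.163, 0.987, 0.0, 0.001]
ft_force: [-0.0, 0.0, -4.9]
width: 0.0285
grip_force: 40.0
```

Request:
{"api": "step_arm", "payload": {
  "delta_pos": [
    [0,0,-0.08],
    [0,0,-0.05],
    [0,0,0],
    [0,0,0]
  ],
  "turn": [0,0,0,0]
}}

```text
time: 32.8
ee_pos: [0.6454, -0.0244, 0.0436]
eef_rot: [0.163, 0.987, 0.0, 0.0]
ft_force: [-1.8, 0.4, 4.7]
width: 0.0285
grip_force: 40.0
```

Request:
{"api": "step_arm", "payload": {
  "delta_pos": [
    [0,0,0],
    [0,0,0],
    [0,0,0],
    [0,0,0],
    [0,0,0.4],
    [0,0,0.8],
    [0,0,1],
    [0,0,1],
    [0,0,1],
    [0,0,0.8],
    [0,0,0],
    [0,0,0]
  ],
  "turn": [0,0,0,0,0,0,0,0,0,0,0,0],
  "grip": 0
}}

```text
time: 34.0
ee_pos: [0.6451, -0.0245, 0.1681]
eef_rot: [0.163, 0.987, 0.0, 0.0]
ft_force: [0.5, 1.3, -0.5]
width: 0.0867
grip_force: 0.0
```

Request:
{"api": "step_arm", "payload": {
  "delta_pos": [
    [-0.41,0.46,0],
    [-0.8,1,0],
    [-0.8,1,0],
    [-0.8,1,0],
    [-0.8,1,0],
    [-0.8,1,0],
    [-0.8,1,0],
    [-0.8,1,0],
    [-0.5,0.8,0],
    [-0.3,0.4,0],
    [0,0,0],
    [0,0,0]
  ],
  "turn": [0,0,0,0,0,0,0,0,0,0,0,0]
}}

```text
time: 35.2
ee_pos: [0.4752, 0.1909, 0.1675]
eef_rot: [0.164, 0.987, -0.0, -0.0]
ft_force: [0.1, -0.8, -0.4]
width: 0.0872
grip_force: 0.0
```

Request:
{"api": "step_arm", "payload": {
  "delta_pos": [
    [0,0,-0.6],
    [0,0,-1],
    [0,0,-1],
    [0,0,-1],
    [0,0,-0.7],
    [0,0,-0.4],
    [0,0,-0.28],
    [0,0,0],
    [0,0,0]
  ],
  "turn": [0,0,0,0,0,0,0,0,0]
}}

```text
time: 36.1
ee_pos: [0.4753, 0.192, 0.044]
eef_rot: [0.163, 0.987, 0.0, 0.0]
ft_force: [0.6, -0.1, 0.2]
width: 0.0871
grip_force: 0.0
```

Request:
{"api": "step_arm", "payload": {
  "delta_pos": [
    [0,0,0],
    [0,0,0],
    [0,0,0],
    [0,0,0],
    [0,0,0],
    [0,0,0],
    [0,0,0],
    [0,0,0],
    [0,0,0],
    [0,0,0],
    [0,0,0]
  ],
  "turn": [0,0,0,0,0,0,0,0,0,0,0],
  "grip": 1
}}

```text
time: 37.2
ee_pos: [0.4748, 0.1921, 0.0433]
eef_rot: [0.163, 0.987, 0.0, 0.0]
ft_force: [0.6, 1.4, -1.0]
width: 0.0287
grip_force: 40.0
```

Request:
{"api": "step_arm", "payload": {
  "delta_pos": [
    [0,0,0.3],
    [0,0,0.6],
    [0,0,0.9],
    [0,0,1],
    [0,0,1],
    [0,0,0.6],
    [0,0,0.2],
    [0,-0.36,0],
    [-0.05,-0.8,0],
    [-0.05,-1,0],
    [-0.05,-1,0],
    [-0.05,-1,0]
  ],
  "turn": [0,0,0,0,0,0,0,0,0,0,0,0]
}}

```text
time: 38.4
ee_pos: [0.4687, 0.086, 0.157]
eef_rot: [0.163, 0.987, -0.001, -0.001]
ft_force: [0.6, -0.2, -2.1]
width: 0.0289
grip_force: 40.0
```

Request:
{"api": "step_arm", "payload": {
  "delta_pos": [
    [-0.05,-1,0],
    [-0.05,-1,0],
    [-0.05,-1,0],
    [-0.05,-1,0],
    [-0.05,-1,0],
    [-0.05,-1,0],
    [-0.05,-1,0],
    [-0.05,-1,0],
    [-0.05,-1,0],
    [-0.05,-0.8,0],
    [0,-0.4,0],
    [0,0,0]
  ],
  "turn": [0,0,0,0,0,0,0,0,0,0,0,0]
}}

```text
time: 39.6
ee_pos: [0.4563, -0.1683, 0.1576]
eef_rot: [0.164, 0.986, -0.0, -0.001]
ft_force: [0.3, 0.1, -2.5]
width: 0.0286
grip_force: 40.0
```

Request:
{"api": "step_arm", "payload": {
  "delta_pos": [
    [0,0,0],
    [0,0,0],
    [0,0,-0.4],
    [0,0,-0.8],
    [0,0,-0.8],
    [0,0,-0.4]
  ],
  "turn": [0,0,0,0,0,0]
}}

```text
time: 40.2
ee_pos: [0.4562, -0.1661, 0.0962]
eef_rot: [0.163, 0.987, 0.0, -0.001]
ft_force: [0.4, 0.2, -2.4]
width: 0.0287
grip_force: 40.0
```

Request:
{"api": "step_arm", "payload": {
  "delta_pos": [
    [0.04,-0.4,0],
    [0,-0.5,0],
    [0,-0.14,0],
    [0,0,0],
    [0,0,-0.4],
    [0,0,-0.7],
    [0,0,-0.5],
    [0,0,-0.25],
    [0,0,-0.1],
    [0,0,0],
    [0,0,0]
  ],
  "turn": [0,0,0,0,0,0,0,0,0,0,0]
}}

```text
time: 41.3
ee_pos: [0.4586, -0.1931, 0.05]
eef_rot: [0.163, 0.987, 0.0, 0.0]
ft_force: [-0.1, 0.0, -2.7]
width: 0.0288
grip_force: 40.0
```

Request:
{"api": "step_arm", "payload": {
  "delta_pos": [
    [-0.04,0.03,-0.12],
    [0,0,-0.1],
    [0,0,-0.04],
    [0,0,0],
    [0,0,0]
  ],
  "turn": [0,0,0,0,0]
}}

```text
time: 41.8
ee_pos: [0.4574, -0.1921, 0.0433]
eef_rot: [0.163, 0.987, 0.0, 0.0]
ft_force: [-2.9, 2.5, 3.7]
width: 0.0289
grip_force: 40.0
```

Request:
{"api": "step_arm", "payload": {
  "delta_pos": [
    [0,0,0],
    [0,0,0],
    [0,0,0],
    [0,0,0],
    [0,0,0.4],
    [0,0,0.8],
    [0,0,1],
    [0,0,1],
    [0,0,1],
    [0,0,0.8],
    [0,0,0],
    [0,0,0]
  ],
  "turn": [0,0,0,0,0,0,0,0,0,0,0,0],
  "grip": 0
}}

```text
time: 43.0
ee_pos: [0.4574, -0.1923, 0.1685]
eef_rot: [0.163, 0.987, 0.0, 0.001]
ft_force: [0.6, 0.5, -0.6]
width: 0.0868
grip_force: 0.0
```

Back to grey for the green wheel at TCP (.6454,-.0244): dx .188 = 7.52, dy .168 = 6.72.

Request:
{"api": "step_arm", "payload": {
  "delta_pos": [
    [0.42,0.32,0],
    [0.7,0.6,0],
    [0.9,0.8,0],
    [0.9,0.8,0],
    [0.9,0.8,0],
    [0.9,0.8,0],
    [0.9,0.8,0],
    [0.9,0.8,0],
    [0.6,0.6,0],
    [0.4,0.4,0],
    [0,0,0],
    [0,0,0]
  ],
  "turn": [0,0,0,0,0,0,0,0,0,0,0,0]
}}

```text
time: 44.2
ee_pos: [0.6449, -0.0245, 0.1675]
eef_rot: [0.163, 0.987, -0.0, -0.0]
ft_force: [-0.5, -1.0, -0.1]
width: 0.0871
grip_force: 0.0
```

Request:
{"api": "step_arm", "payload": {
  "delta_pos": [
    [0,0,-0.6],
    [0,0,-1],
    [0,0,-1],
    [0,0,-1],
    [0,0,-0.7],
    [0,0,-0.4],
    [0,0,-0.28],
    [0,0,0],
    [0,0,0]
  ],
  "turn": [0,0,0,0,0,0,0,0,0]
}}

```text
time: 45.1
ee_pos: [0.6456, -0.0245, 0.0443]
eef_rot: [0.163, 0.987, 0.0, 0.001]
ft_force: [0.6, 0.3, -0.0]
width: 0.087
grip_force: 0.0
```

Request:
{"api": "step_arm", "payload": {
  "delta_pos": [
    [0,0,0],
    [0,0,0],
    [0,0,0],
    [0,0,0],
    [0,0,0],
    [0,0,0],
    [0,0,0],
    [0,0,0],
    [0,0,0],
    [0,0,0],
    [0,0,0]
  ],
  "turn": [0,0,0,0,0,0,0,0,0,0,0],
  "grip": 1
}}

```text
time: 46.2
ee_pos: [0.6452, -0.0243, 0.0435]
eef_rot: [0.163, 0.987, 0.0, -0.0]
ft_force: [-0.6, 0.6, -0.3]
width: 0.0287
grip_force: 40.0
```

Request:
{"api": "step_arm", "payload": {
  "delta_pos": [
    [0,0,0.3],
    [0,0,0.6],
    [0,0,0.9],
    [0,0,1],
    [0,0,1],
    [0,0,0.6],
    [0,0,0.2],
    [0,0,0]
  ],
  "turn": [0,0,0,0,0,0,0,0]
}}

```text
time: 47.0
ee_pos: [0.6453, -0.0242, 0.1589]
eef_rot: [0.163, 0.987, 0.0, 0.0]
ft_force: [-0.1, 0.9, -4.0]
width: 0.0291
grip_force: 40.0
```

Request:
{"api": "step_arm", "payload": {
  "delta_pos": [
    [-0.45,0.37,0],
    [-0.8,1,0],
    [-0.8,1,0],
    [-0.8,1,0],
    [-0.8,1,0],
    [-0.8,1,0],
    [-0.8,1,0],
    [-0.8,1,0],
    [-0.5,0.8,0],
    [-0.3,0.4,0],
    [0,0,0],
    [0,0,0]
  ],
  "turn": [0,0,0,0,0,0,0,0,0,0,0,0]
}}

```text
time: 48.2
ee_pos: [0.4744, 0.1888, 0.1582]
eef_rot: [0.164, 0.987, -0.0, -0.0]
ft_force: [0.4, -0.4, -4.7]
width: 0.0287
grip_force: 40.0
```

Request:
{"api": "step_arm", "payload": {
  "delta_pos": [
    [0,0,-0.4],
    [0,0,-0.8],
    [0,0,-1],
    [0,0,-0.9],
    [0,0,-0.7],
    [0,0,-0.4],
    [0,0,-0.2],
    [0,0,-0.1],
    [0,0,0],
    [0,0,0]
  ],
  "turn": [0,0,0,0,0,0,0,0,0,0]
}}

```text
time: 49.2
ee_pos: [0.4745, 0.1902, 0.0468]
eef_rot: [0.163, 0.987, 0.0, 0.0]
ft_force: [0.5, -0.4, -4.0]
width: 0.0291
grip_force: 40.0
```

Set down, release, rise, then back off toward the start side.

Request:
{"api": "step_arm", "payload": {
  "delta_pos": [
    [0,0,-0.08],
    [0,0,-0.05],
    [0,0,0],
    [0,0,0]
  ],
  "turn": [0,0,0,0]
}}

```text
time: 49.6
ee_pos: [0.4743, 0.1903, 0.0434]
eef_rot: [0.163, 0.987, 0.0, 0.0]
ft_force: [-1.7, -0.6, 4.3]
width: 0.0288
grip_force: 40.0
```

Request:
{"api": "step_arm", "payload": {
  "delta_pos": [
    [0,0,0],
    [0,0,0],
    [0,0,0],
    [0,0,0],
    [0,0,0.4],
    [0,0,0.8],
    [0,0,1],
    [0,0,1],
    [0,0,1],
    [0,0,1],
    [0,0,1],
    [0,0,0]
  ],
  "turn": [0,0,0,0,0,0,0,0,0,0,0,0],
  "grip": 0
}}

```text
time: 50.8
ee_pos: [0.4756, 0.1907, 0.202]
eef_rot: [0.163, 0.987, 0.002, 0.002]
ft_force: [0.1, 0.2, 0.4]
width: 0.087
grip_force: 0.0
```

Request:
{"api": "step_arm", "payload": {
  "delta_pos": [
    [-0.4,0.9,0],
    [-0.4,0.9,0],
    [-0.4,0.9,0],
    [-0.4,0.9,0],
    [-0.4,0.9,0],
    [-0.4,0.9,0],
    [-0.4,0.9,0],
    [-0.4,0.9,0],
    [-0.4,0.9,0],
    [-0.4,0.9,0],
    [-0.4,0.9,0],
    [0,0,0]
  ],
  "turn": [0,0,0,0,0,0,0,0,0,0,0,0]
}}

```text
time: 52.0
ee_pos: [0.3612, 0.4404, 0.1974]
eef_rot: [0.161, 0.987, 0.0, -0.001]
ft_force: [0.2, -0.9, -1.3]
width: 0.087
grip_force: 0.0
```

Run:
```python
from meas import *
for n in("scene","top"):
    c=snap(n,n[0]+"6.png");W=world(c);h=hubs(c,W);m=mats(c,W)
    for k in h:print(n,k,[tuple(map(float,a[:2])) for a in h[k]],np.round(m[k],4))
```

```text
scene red [(0.6956, -0.3969), (0.808, -0.2544), (0.6406, 0.2182)] [0.633  0.2195 0.0559]
scene blue [(0.4582, -0.1924)] [ 0.4577 -0.1927  0.0544]
scene yellow [(0.6439, -0.2381)] [ 0.6447 -0.2385  0.0552]
scene green [(0.4745, 0.1885)] [0.4746 0.1892 0.054 ]
top red [(0.796, -0.2578), (0.6826, -0.3983), (0.6332, 0.2169)] [0.6302 0.2203 0.0549]
top blue [(0.4554, -0.1913)] [ 0.4554 -0.1919  0.0541]
top yellow [(0.6416, -0.2379)] [ 0.6419 -0.238   0.0547]
top green [(0.474, 0.1896)] [0.4725 0.1903 0.0542]
```

View pics/t6.png

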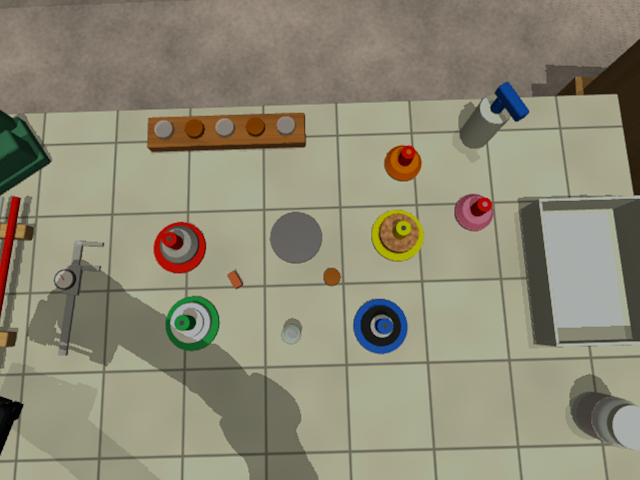

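View pics/s6.png

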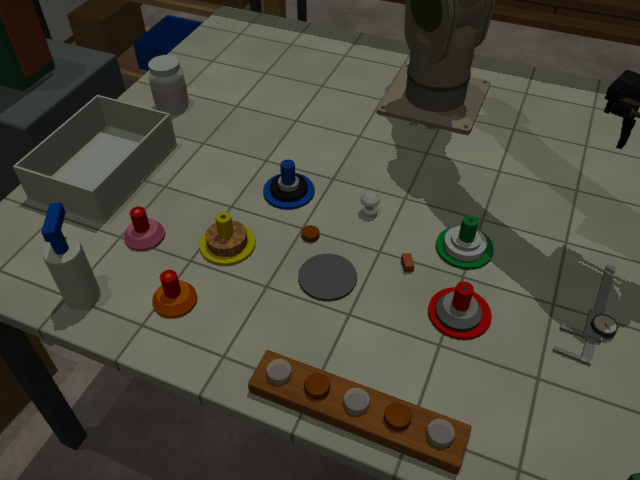

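Both views show every wheel upright on its own mat: red (180,246), green (192,322), yellow (397,235) and blue (380,325) in the top view. The grey mat is empty and the knob is where it was. Red reads about 4 mm off centre, so I check its foot.

Run:
```python
from meas import *
from scipy.optimize import least_squares
for n in("top","scene"):
    c=camera(n);W=world(c);mt=mats(c,W);o,_=ray(c,0,0)
    for col in("red","blue","yellow","green"):
        cx,cy,_=mt[col];m=blobs(c,col)&(W[...,2]<.016)
        P=np.array([onz(c,u,v,.008)[:2] for v,u in np.argwhere(m)])
        P=P[np.hypot(*(P-[cx,cy]).T)<.058]
        P0=P-[cx,cy];a=np.arctan2(P0[:,1],P0[:,0]);r=np.hypot(*P0.T)
        look=np.arctan2(o[1]-cy,o[0]-cx)
        q=[]
        for k in np.arange(-1.5,1.51,.15):
            s=abs((a-look-k+np.pi)%(2*np.pi)-np.pi)<.08
            if s.any(): q.append(r[s].min()*np.array([np.cos(look+k),np.sin(look+k)]))
        q=np.array(q);f=least_squares(lambda x:np.hypot(q[:,0]-x[0],q[:,1]-x[1])-.040,[0,0],loss="soft_l1",f_scale=.001)
        print(n,col,"offset mm",np.round(f.x*1000,1),len(q))
```

```text
top red offset mm [ 5.1 -0.4] 21
top blue offset mm [-0.3  0.9] 21
top yellow offset mm [ 1.  -0.1] 21
top green offset mm [ 1.2 -0.6] 21
scene red offset mm [ 2.4 -1.9] 21
scene blue offset mm [-0.7 -0.5] 21
scene yellow offset mm [ 2.5 -1.7] 21
scene green offset mm [-0.8  0.2] 21
```

Red is about 3.5 mm off in x and 2 mm in y, so I nudge it by regrasping.

Request:
{"api": "step_arm", "payload": {
  "delta_pos": [
    [0.87,-0.86,0],
    [1,-0.8,0],
    [1,-0.8,0],
    [1,-0.8,0],
    [1,-0.8,0],
    [1,-0.8,0],
    [1,-0.8,0],
    [1,-0.8,0],
    [1,-0.8,0],
    [1,-0.8,0],
    [1,-0.8,0],
    [0,0,0]
  ],
  "turn": [0,0,0,0,0,0,0,0,0,0,0,0]
}}

```text
time: 53.4
ee_pos: [0.6388, 0.2094, 0.1975]
eef_rot: [0.167, 0.986, -0.001, 0.001]
ft_force: [-0.5, -0.5, -1.3]
width: 0.0871
grip_force: 0.0
```

Request:
{"api": "step_arm", "payload": {
  "delta_pos": [
    [0,0,-0.3],
    [0,0,-0.5],
    [0,0,-0.5],
    [0,0,0],
    [0,0,0]
  ],
  "turn": [0,0,0,0,0]
}}

```text
time: 53.9
ee_pos: [0.6351, 0.2164, 0.1648]
eef_rot: [0.163, 0.987, -0.0, -0.0]
ft_force: [0.7, -0.7, -0.4]
width: 0.0873
grip_force: 0.0
```

Request:
{"api": "step_arm", "payload": {
  "delta_pos": [
    [-0.06,0.08,-0.6],
    [0,0,-1],
    [0,0,-1],
    [0,0,-0.9],
    [0,0,-0.7],
    [0,0,-0.4],
    [0,0,-0.24],
    [0,0,0],
    [0,0,0]
  ],
  "turn": [0,0,0,0,0,0,0,0,0]
}}

```text
time: 54.8
ee_pos: [0.6347, 0.2182, 0.0451]
eef_rot: [0.163, 0.987, 0.0, 0.001]
ft_force: [0.2, -0.5, -0.2]
width: 0.0869
grip_force: 0.0
```

Request:
{"api": "step_arm", "payload": {
  "delta_pos": [
    [0,0,0],
    [0,0,0],
    [0,0,0],
    [0,0,0],
    [0,0,0],
    [0,0,0],
    [0,0,0],
    [0,0,0],
    [0,0,0],
    [0,0,0],
    [0,0,0]
  ],
  "turn": [0,0,0,0,0,0,0,0,0,0,0],
  "grip": 1
}}

```text
time: 55.9
ee_pos: [0.6343, 0.2183, 0.0444]
eef_rot: [0.163, 0.987, 0.0, 0.0]
ft_force: [-0.2, 1.0, 0.7]
width: 0.029
grip_force: 40.0
```

Request:
{"api": "step_arm", "payload": {
  "delta_pos": [
    [0,0,0.2],
    [0,0,0.3],
    [0,0,0],
    [-0.14,0.06,0],
    [0,0,0],
    [0,0,0]
  ],
  "turn": [0,0,0,0,0,0]
}}

```text
time: 56.5
ee_pos: [0.6303, 0.2196, 0.0566]
eef_rot: [0.163, 0.987, -0.0, -0.0]
ft_force: [-0.9, 0.7, -4.2]
width: 0.0285
grip_force: 40.0
```

Request:
{"api": "step_arm", "payload": {
  "delta_pos": [
    [0,0.02,-0.2],
    [0,0,-0.18],
    [0,0,-0.1],
    [0,0,0],
    [0,0,0]
  ],
  "turn": [0,0,0,0,0]
}}

```text
time: 57.0
ee_pos: [0.6307, 0.2199, 0.0446]
eef_rot: [0.163, 0.987, -0.0, -0.0]
ft_force: [-0.2, 0.8, -3.1]
width: 0.0285
grip_force: 40.0
```

Request:
{"api": "step_arm", "payload": {
  "delta_pos": [
    [0,0,0],
    [0,0,0],
    [0,0,0],
    [0,0,0],
    [0,0,0.4],
    [0,0,0.8],
    [0,0,1],
    [0,0,1],
    [0,0,1],
    [0,0,1],
    [0,0,1],
    [0,0,0]
  ],
  "turn": [0,0,0,0,0,0,0,0,0,0,0,0],
  "grip": 0
}}

```text
time: 58.2
ee_pos: [0.6325, 0.2205, 0.205]
eef_rot: [0.163, 0.987, 0.002, 0.003]
ft_force: [-0.0, -0.5, 0.3]
width: 0.0871
grip_force: 0.0
```

Request:
{"api": "step_arm", "payload": {
  "delta_pos": [
    [-0.9,0.7,0],
    [-0.9,0.7,0],
    [-0.9,0.7,0],
    [-0.9,0.7,0],
    [-0.9,0.7,0],
    [-0.9,0.7,0],
    [-0.9,0.7,0],
    [-0.9,0.7,0],
    [-0.9,0.7,0],
    [-0.9,0.7,0],
    [-0.9,0.7,0],
    [0,0,0]
  ],
  "turn": [0,0,0,0,0,0,0,0,0,0,0,0]
}}

```text
time: 59.4
ee_pos: [0.3793, 0.4155, 0.1999]
eef_rot: [0.16, 0.987, 0.0, -0.001]
ft_force: [0.1, 0.2, -0.6]
width: 0.0868
grip_force: 0.0
```

Run:
```python
from meas import *
for n in("scene","top"):
    c=snap(n,n[0]+"7.png");W=world(c);h=hubs(c,W);m=mats(c,W)
    for k in h:print(n,k,[tuple(map(float,a[:2])) for a in h[k]],np.round(m[k],4))
a=cv2.imread("pics/t7.png")[180:380,130:330];b=cv2.imread("pics/s7.png")[180:380,370:570]
cv2.imwrite("pics/c7.png",cv2.resize(np.hstack([a,b]),None,fx=2,fy=2))
```

```text
scene red [(0.6944, -0.3977), (0.808, -0.2544), (0.6368, 0.2189)] [0.6333 0.2191 0.0563]
scene blue [(0.4582, -0.1924)] [ 0.4577 -0.1927  0.0544]
scene yellow [(0.6439, -0.2381)] [ 0.6448 -0.2385  0.0552]
scene green [(0.4745, 0.1885)] [0.4796 0.1864 0.0534]
top red [(0.7949, -0.2577), (0.6826, -0.3983), (0.6292, 0.2187)] [0.6302 0.2203 0.0549]
top blue [(0.4554, -0.1913)] [ 0.4554 -0.1919  0.0541]
top yellow [(0.6416, -0.2379)] [ 0.6414 -0.2382  0.0547]
top green [(0.473, 0.1896)] [0.4725 0.1903 0.0542]
```

View pics/c7.png

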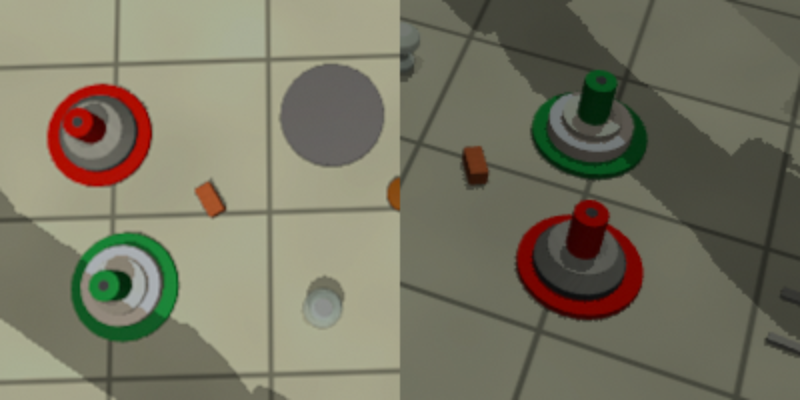

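The red wheel is now centred on its mat to about 1 mm (crop (98,134)), the green wheel is in place, grey is empty, and the knob is unmoved. I hand in.

```bash
python3 -c "
from bench import *
print(close_job())"
```

```text
the job is handed in; nothing more can be done
None
```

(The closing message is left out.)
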